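# Build up the egg-grading sieve set on its shaker

## Robot

A 7-joint arm with a two-finger parallel gripper is mounted at the origin on the work surface. World frame = base frame: x ahead of the robot, y to its left, z up, the work surface at z = 0. Lengths are in m, angles in rad, forces in N, time in s.
With the tool pointing down it reaches from about 0.4 to 0.9 m from the base axis. Payload 5.6 kg.
Tool frame: the origin (TCP) lies midway between the tips of the shut fingers; the grasp point (between the pads) lies 19 mm behind it; z points along the fingers, y is the line along which they close (so a half turn about z gives the same grasp; the last joint's range is limited). The gripper opens to 92 mm and grips with 3 to 60 N. Pads are 20 mm wide; open, the fingers measure 128 mm over their backs; the gripper's body (75 mm by 189 mm) begins 69 mm behind the grasp point.
Start: joints at [-1.325, 0.468, -0.012, 1.603, 0.006, 1.071, -0.056], TCP at [0.185, 0.623, 0.215] pointing down, gripper open.
Joint ranges: [-2.53, 2.53], [-0.31, 2.02], [-1.57, 1.55], [0.28, 2.44], [-1.29, 4.43], [0.15, 1.84], [-2.92, 2.92]. Speed limits (rad/s): [2.57, 2.57, 3.14, 3.14, 3.14, 3.14, 3.14].

## Interface

Orientations are given as a 3x3 rotation matrix whose columns are the frame's x, y, z axes.
In Python, from station import env, effector, solver, viewer, workorder, search_frame, tip_of gives the robot as it stands. Calls block until the motion is done:
- env.reach(position, orientation): joint-space move of the TCP to a pose.
- env.movel(position, frame=None, rate=0.15): straight line of the TCP; frame=None keeps the orientation; rate is the mean speed in m/s.
- env.goto_joints(angles): joint-space move.
- effector.release() and effector.grasp(squeeze=None): open the fingers fully, or close them until they stop; squeeze is the grip in N (None keeps the last).
- env.pause(seconds).
- solver.inverse_kinematics(position, orientation): joint angles nearest the present ones, or None.
- env.sense(): the state.
- viewer.read_camera(name): name is "scene" or "top" or "wrist"; returns (picture, depth): 420x560x3 uint8, red, green, blue; 420x560 float32, m along the optical axis (not along the pixel's ray), 0 where there is no reading.
- viewer.camera_info(name): a dict with "intrinsics" (3x3 intrinsics, pixels), "eye" and "rotation" of the camera in the world; the wrist camera has in their place "T_tool_cam" (4x4, takes a point from camera to tool coordinates, whose origin is the TCP and whose axes are the flange's). Camera axes: x right, y up, looking along -z (the intrinsics and any distortion apply to the point x, -y, -z); pixel columns grow to the right and rows downward; lengths in m; the calibration is good to about 2 mm. The wrist camera is an equidistant fisheye: a pixel r from the principal point sees the ray r / f radians off the axis. A picture is of the moment at which its call begins: read the wrist's pose just before it. camera_info takes no time and is no camera call.
A pose or a line that the arm cannot do raises env.PlanningError and nothing moves.
- workorder.finish_job(): hands the job in; it is judged then, once.
Trained networks look in the newest picture that a camera, given by its name, has taken for a name from the list of things; names that differ only in an ending like _2 or _b are one class to them, and where a whole thing is asked for, a point or a joint stands for the part that bears it (a point fixed in the world has none). Each returns a list of dicts, best first, with "score" (0 to 1); they miss things now and then, are a little off and sometimes report something else, mostly with a low value. They report only what shows in the picture. A call takes as long as a camera call.
- search_frame(camera, name): "at" ([x, y, z] in m, in world coordinates, good to about 4 mm: the middle of the surface that is visible of it).
- tip_of(camera, name): "at" ([x, y, z] in m, in world coordinates, good to about 4 mm: a listed point, or the origin of a listed thing).
The state is a dict: "t": time; "joint_positions": joint angles; "joint_velocities": joint speeds; "tau": joint torques, N m; "ee_pos": TCP position; "tcp_rot": TCP orientation; "wrist_force": force on the tool from outside, world axes, zero at the start; "moment": the same for the moment, N m; "gripper_width": finger opening in m; "grasp_force": force on a finger pad.
Only numpy, scipy, OpenCV 4.12 (cv2) and the standard library are available. Lean on these libraries where they do the work, as an engineer would, in place of code of your own. Each camera call takes 0.05 s, during which the arm holds its last target. There are 200 camera calls.

## Task

Build up the egg-grading sieve set on the round shaker, from the bottom up and one piece at a time: the white collecting pan in the middle of the black rubber top, then the blue fine sieve, the yellow medium sieve, the red coarse sieve, and last the steel lid with the black knob. Each piece must be let go fully seated in the mouth of the one below, the finished stack standing straight and still. Keep every piece upright on the way, and leave the amber jar and the green adapter ring where they are.

Things in the scene. Friction and masses are not known exactly. Their poses are not given: they have to be found in the camera images.
- shaker: Low round white shaker drum, fixed to the table, 104 mm across at the foot and 30 mm high; its flat top is a black rubber disc 88 mm across. Origin: centre of its underside, on the table; z up. The rubber top is 30 mm above the origin. A small grey knob (look only) is on its side towards -x.
- pan: White plastic collecting pan, a round cup 60 mm across outside and 30 mm high, closed floor 3 mm thick, wall 3 mm (mouth 54 mm across), loose, about 80 g. Origin: centre of its underside; z up out of the mouth. Straight outer wall over its full height, for gripping across the outside.
- fine: Blue plastic sieve, very fine mesh, loose, 70 g, 36 mm high. Origin: centre of underside; z up. 0 to 8 mm: tapered foot, 44 mm across below, 50 above, that drops into the 54 mm mouth below; at 8 mm a flat shoulder; 8 to 36 mm: straight wall, 60 mm across outside, 3 mm thick, mouth 54 mm, mesh at 11 mm. Seated in the pan, shoulder on its rim, its origin is 22 mm above the pan's.
- medium: Yellow plastic sieve with a medium mesh; same shape, sizes, weight and origin as the blue sieve. Seated on the blue sieve its origin is 28 mm above the blue sieve's origin.
- coarse: Red plastic sieve with a wide, coarse mesh; same shape, sizes, weight and origin as the blue sieve. Seated on the yellow sieve its origin is 28 mm above the yellow sieve's origin.
- lid: Round steel lid with black upright knob in the middle, loose, 60 g, 36 mm high in all. Origin: centre of underside; z up. 0 to 6 mm: tapered foot (44 mm across below, 50 above) that drops into a sieve's mouth; 6 to 10 mm: disc 60 mm across; 10 to 36 mm: cylindrical knob 18 mm across, for gripping. Seated in the red sieve its origin is 30 mm above that sieve's.
- jar: Small closed amber glass specimen jar with a black cap, 42 mm across, 50 mm high, loose; to be left alone. Origin: centre of its underside.
- adapter: Plain green-painted metal adapter ring lying flat, 48 mm across outside, 32 mm inside, 26 mm high, loose; to be left alone. Origin: centre of its underside.

How it is judged:
By the outcome, as a careful person would: the job done as asked, in the order asked, and still so for the second after the job is handed in, with the robot touching nothing.
It also fails if it takes over 128 s, if anything falls off the work surface, if the arm or the gripper's body presses on something with over 40 N, if the wrist force passes 120 N, or if a joint passes its speed limit or range.

## Working session

There is one attempt and no reset: what is moved stays moved. The work goes in short steps, each a Python script; the robot and the scene stay as the last script left them, time stands still between calls to the robot, and variables do not carry over. Pictures are saved under pics/ and viewed, at most 14 in all, crops included, and the job is handed in when it is done.

```bash
mkdir -p pics; ls; python3 - <<'E'
from station import *
import cv2,numpy as np
for c in("top","scene"):
    p,d=viewer.read_camera(c); cv2.imwrite(f"pics/{c}0.png",p[:,:,::-1])
    i=viewer.camera_info(c); print(c,i)
    for n in "shaker pan fine medium coarse lid jar adapter".split():
        print(n,[(np.round(r["at"],4).tolist(),round(r["score"],2)) for r in tip_of(c,n)[:2]])
print(env.sense())
E
```

```text
pics
top {'intrinsics': array([[380.38227549,   0.        , 281.55008438],
       [  0.        , 380.38227549, 202.16693139],
       [  0.        ,   0.        ,   1.        ]]), 'eye': array([ 0.41610767, -0.01916603,  0.81861903]), 'rotation': array([[ 0.03069373,  0.98878838, -0.14613499],
       [-0.99898107,  0.02550759, -0.03723162],
       [-0.03308664,  0.14712887,  0.98856379]])}
shaker [([0.4491, 0.2844, -0.0023], 0.64)]
pan [([0.4481, -0.0854, -0.0011], 0.76)]
fine [([0.6326, 0.2931, -0.0009], 0.84)]
medium [([0.4671, 0.0704, -0.0002], 0.62)]
coarse [([0.6418, -0.087, -0.0009], 0.63)]
lid [([0.6223, -0.2693, -0.0035], 0.68)]
jar [([0.6154, 0.0848, -0.0003], 0.96)]
adapter [([0.4501, -0.275, -0.0035], 0.83)]
scene {'intrinsics': array([[392.5673365 ,   0.        , 275.37262947],
       [  0.        , 392.5673365 , 203.29065593],
       [  0.        ,   0.        ,   1.        ]]), 'eye': array([ 1.20581627, -0.11742751,  0.59444683]), 'rotation': array([[ 0.16946753, -0.63370098,  0.75478727],
       [ 0.98547871,  0.10072006, -0.13670109],
       [ 0.01060539,  0.76699318,
[... 451 characters left out ...]
9]), 'joint_velocities': array([ 0.0021776 ,  0.00023844,  0.00164278,  0.00292947,  0.00110929,
        0.00031526, -0.00222837]), 'tau': array([ 1.15020121e-03, -5.20401978e+01, -1.23581549e-02, -2.44055629e+01,
       -5.67324262e-02,  1.11224406e-02,  2.23722003e-05]), 'ee_pos': array([0.18514104, 0.62308305, 0.21462281]), 'tcp_rot': array([[-9.58593646e-01,  2.84777490e-01,  5.81845720e-05],
       [ 2.84777493e-01,  9.58593645e-01,  5.52492148e-05],
       [-4.00416282e-05,  6.95312028e-05, -9.99999997e-01]]), 'wrist_force': array([-0.60542103, -0.05412093,  1.59427075]), 'moment': array([-0.00113298,  0.06472674, -0.00078936]), 'grasp_force': 0.0, 'gripper_width': 0.09207324838976325}
```

View pics/top0.png

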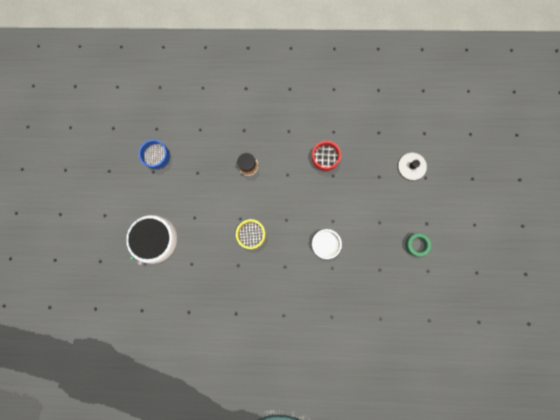

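View pics/scene0.png

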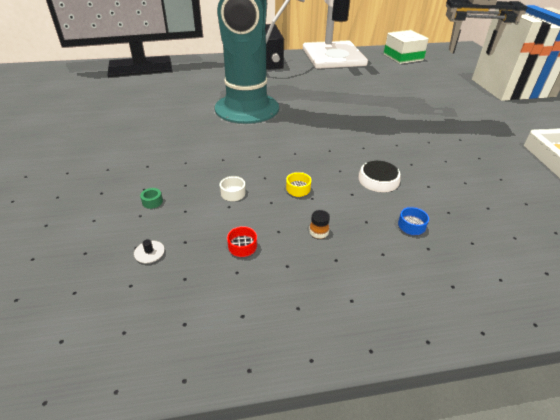

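The pieces stand upright and well apart. In the top view the pan is at (326,244), the shaker at (150,240), blue at (153,155), yellow at (250,234), red at (326,156) and the lid at (413,166), which agrees with the networks. Next I'll check IK and look from above the pan with the wrist camera.

```bash
python3 - <<'E'
from station import *
import cv2,numpy as np
i=viewer.camera_info("wrist");print({k:np.round(v,4) if not isinstance(v,str) else v for k,v in i.items()})
for s in(1,-1):
    R=np.array([[-s,0,0],[0,s,0],[0,0,-1.]])
    for p in [(.448,-.085,.008),(.448,-.085,.15),(.449,.29,.04),(.449,.29,.2),(.633,.292,.01),(.467,.072,.01),(.64,-.085,.01),(.622,-.269,.01),(.622,-.269,.25)]:
        q=solver.inverse_kinematics(p,R); print(s,p,None if q is None else np.round(q,2))
R=np.array([[-1,0,0],[0,1,0],[0,0,-1.]])
env.reach([.448,-.085,.15],R)
s=env.sense();print(s["t"],s["ee_pos"],s["joint_positions"])
p,d=viewer.read_camera("wrist"); cv2.imwrite("pics/w0.png",p[:,:,::-1]); np.save("w0.npy",d)
E
```

```text
{'intrinsics': array([[325.1923,   0.    , 281.6579],
       [  0.    , 325.1923, 208.2744],
       [  0.    ,   0.    ,   1.    ]]), 'T_tool_cam': array([[ 0.000e+00,  9.671e-01,  2.546e-01,  7.190e-02],
       [ 1.000e+00, -1.000e-04,  2.000e-04,  1.000e-03],
       [ 3.000e-04,  2.546e-01, -9.671e-01, -1.700e-01],
       [ 0.000e+00,  0.000e+00,  0.000e+00,  1.000e+00]])}
1 (0.448, -0.085, 0.008) [-0.08  0.5   0.23  2.2  -0.25  0.46  1.92]
1 (0.448, -0.085, 0.15) [-0.43  0.25  0.62  2.15 -0.2   0.79  1.9 ]
1 (0.449, 0.29, 0.04) [-0.67  0.53  0.04  2.   -0.04  0.61  0.97]
1 (0.449, 0.29, 0.2) [-0.71  0.29  0.09  1.91 -0.03  0.95  0.96]
1 (0.633, 0.292, 0.01) [-0.52  0.78  0.06  1.59 -0.06  0.78  1.14]
1 (0.467, 0.072, 0.01) [-0.33  0.51  0.12  2.16 -0.13  0.48  1.47]
1 (0.64, -0.085, 0.01) [-0.14  0.73  0.3   1.75 -0.31  0.72  1.9 ]
1 (0.622, -0.269, 0.01) [ 0.13  0.77  0.33  1.66 -0.33  0.77  2.18]
1 (0.622, -0.269, 0.25) [-0.23  0.61  0.9   1.53 -0.49  1.24  2.32]
-1 (0.448, -0.085, 0.008) [-0.48  0.61  0.73  2.23 -0.78  0.58 -0.72]
-1 (0.448, -0.085, 0.15) [-0.73  0.34  1.01  2.17 -0.39  0.83 -1.05]
-1 (0.449, 0.29, 0.04) [-1.08  0.58  0.57  2.03 -0.5   0.67 -1.76]
-1 (0.449, 0.29, 0.2) [-1.18  0.32  0.66  1.93 -0.24  0.96 -1.97]
-1 (0.633, 0.292, 0.01) [-0.87  0.85  0.58  1.62 -0.58  0.85 -1.62]
-1 (0.467, 0.072, 0.01) [-0.64  0.56  0.51  2.18 -0.54  0.53 -1.29]
-1 (0.64, -0.085, 0.01) [-0.43  0.84  0.74  1.77 -0.75  0.84 -0.9 ]
-1 (0.622, -0.269, 0.01) [-0.2   0.94  0.87  1.68 -0.86  0.95 -0.57]
-1 (0.622, -0.269, 0.25) [-0.25  0.63  0.94  1.54 -0.52  1.25 -0.8 ]
3.575 [ 0.44834047 -0.08440243  0.15002831] [-0.42568621  0.25051211  0.62007209  2.15225846 -0.20344864  0.79426655
  1.89507945]
```

View pics/w0.png

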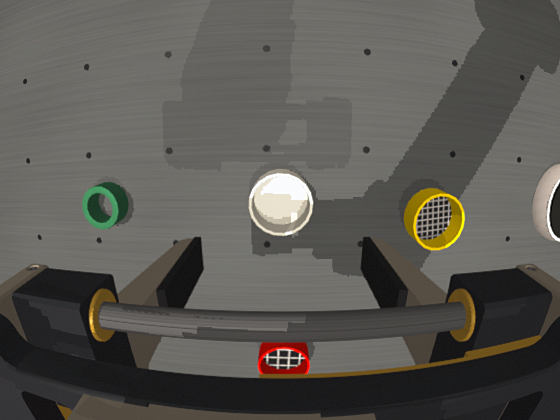

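The pan shows at (281,203), unobstructed, with the finger tips clear of it. I'll fit the rim circle from the wrist depth.

```bash
cat > h.py <<'E'
from station import *
import cv2,numpy as np
from scipy.optimize import least_squares
R=np.array([[-1,0,0],[0,1,0],[0,0,-1.]])
I=viewer.camera_info("wrist");K=I["intrinsics"];T=I["T_tool_cam"]
v,u=np.mgrid[:420,:560]
def cloud(d,pos,rot):
    x,y=(u-K[0,2])/K[0,0],(v-K[1,2])/K[1,1]; th=np.hypot(x,y)+1e-9
    k=d*np.tan(th)/th
    c=np.stack([x*k,-y*k,-d],-1)[(d>0)&(th<1.2)]
    return (c@T[:3,:3].T+T[:3,3])@np.asarray(rot).T+pos
def rim(P,xy,z,r,tol=.003):
    """Centre of a rim of mean radius r at height z near xy, from the cloud."""
    P=P[(abs(P[:,2]-z)<tol)&(np.hypot(*(P[:,:2]-xy).T)<r+.025)]
    f=least_squares(lambda c:np.hypot(*(P[:,:2]-c[:2]).T)-c[2],[*xy,r],loss="soft_l1",f_scale=.001)
    return f.x,len(P),float(np.median(abs(f.fun))),float(np.median(P[:,2]))
def look(name=None):
    s=env.sense();p,d=viewer.read_camera("wrist")
    if name:cv2.imwrite(f"pics/{name}.png",p[:,:,::-1])
    return cloud(d,s["ee_pos"],s["tcp_rot"])
def note(m):
    s=env.sense();print(m,"t%.1f"%s["t"],np.round(s["ee_pos"],4),"w%.4f gf%.1f"%(s["gripper_width"],s["grasp_force"]),"F",np.round(s["wrist_force"],1))
    return s
E
python3 - <<'E'
from h import *
s=env.sense();P=cloud(np.load("w0.npy"),s["ee_pos"],s["tcp_rot"])
for t in(.002,.004,.006):print(rim(P,[.448,-.085],.03,.0285,t))
Q=P[np.hypot(P[:,0]-.448,P[:,1]+.085)<.04];print(np.histogram(Q[:,2],np.arange(-.006,.042,.003)))
E
```

```text
(array([ 0.44974287, -0.08478415,  0.02825855]), 635, 0.0007619637060581851, 0.029736027317327496)
(array([ 0.44955217, -0.08483113,  0.02819554]), 705, 0.0008114459762499394, 0.029675812069406837)
(array([ 0.44941108, -0.08483598,  0.02815262]), 761, 0.0008025697470062342, 0.029613731255970263)
(array([   0,  859, 1715,  993,   67,   90,   78,   92,   79,   99,   87,
        449,  225,    0,    0]), array([-0.006, -0.003,  0.   ,  0.003,  0.006,  0.009,  0.012,  0.015,
        0.018,  0.021,  0.024,  0.027,  0.03 ,  0.033,  0.036,  0.039]))
```

```bash
cat >> h.py <<'E'
def pick(xy,z,squeeze=20,up=.2):
    env.movel([*xy,z+.045],R,rate=.2); env.movel([*xy,z],R,rate=.1)
    effector.grasp(squeeze); note("gripped"); env.movel([*xy,up],R,rate=.2); note("up")
E
python3 - <<'E'
from h import *
env.reach([.449,.29,.2],R); P=look("sh")
Q=P[(P[:,2]>.026)&(P[:,2]<.034)&(np.hypot(P[:,0]-.449,P[:,1]-.29)<.07)]
print(len(Q),Q.mean(0),cv2.minEnclosingCircle(Q[:,:2].astype(np.float32)))
env.reach([.448,-.085,.15],R); P=look(); c=rim(P,[.449,-.085],.03,.0285); print(c)
pick(c[0][:2],.010)
E
```

```text
5547 [0.44961165 0.28798184 0.02973338] ((0.4507194459438324, 0.28797364234924316), 0.04821772500872612)
(array([ 0.44963218, -0.08477132,  0.02822829]), 672, 0.0008106557064442178, 0.029750565265788703)
gripped t8.3 [ 0.4498 -0.0848  0.0102] w0.0599 gf20.0 F [-0.4  2.   3.5]
up t9.4 [ 0.4488 -0.0845  0.1991] w0.0596 gf20.0 F [ 0.2 -0.8 -0.8]
```

View pics/sh.png

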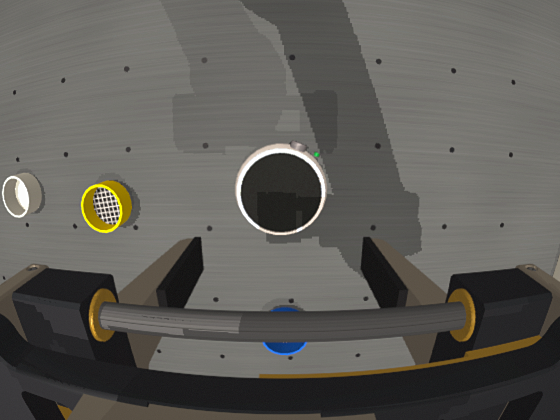

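The shaker disc is at (281,192) in the wrist view, and its fitted centre is about (0.450, 0.288). The pan is held squarely at a width of 60 mm, so I'll place it.

```bash
cat >> h.py <<'E'
C=np.array([.450,.288])
def place(zt,hover):
    """Lower until contact about TCP height zt, let go, rise."""
    env.reach([*C,hover],R); env.movel([*C,zt+.012],R,rate=.1); env.pause(.3)
    f0=note("above")["wrist_force"][2]
    for k in np.arange(.003,-.0026,-.0008):
        env.movel([*C,zt+k],R,rate=.03); env.pause(.1)
        s=env.sense(); df=s["wrist_force"][2]-f0; print("%.4f dF %.1f"%(s["ee_pos"][2]-zt,df),end="; ")
        if abs(df)>5: break
    note("seated"); effector.release(); env.pause(.2); note("released")
    env.movel([*C,zt+.05],R,rate=.1); env.movel([*C,hover],R,rate=.2)
def check(z):
    P=look(); print("stack rim",rim(P,C,z,.0285))
E
python3 - <<'E'
from h import *
place(.040,.2); check(.060); note("end")
E
```

```text
above t12.8 [0.4501 0.2881 0.0522] w0.0599 gf20.0 F [0.3 0.2 0.3]
0.0030 dF -1.4; 0.0023 dF -1.1; 0.0014 dF -1.8; 0.0006 dF -1.7; 0.0002 dF 5.2; seated t14.7 [0.4501 0.2881 0.0402] w0.0598 gf20.0 F [-1.8 -0.4  5.4]
released t15.6 [0.45   0.288  0.0398] w0.0922 gf0.0 F [0.8 0.4 0.4]
stack rim (array([0.44988567, 0.28889799, 0.02825255]), 582, 0.0007964440961185319, 0.05980920772153156)
end t16.9 [0.449  0.2875 0.1985] w0.0914 gf0.0 F [-0.2 -0.6 -0.1]
```

```bash
cat >> h.py <<'E'
def sieve(xy,zorig,hover):
    env.reach([*xy,.156],R); env.pause(.2); c=rim(look(),xy,.036,.0285); print("piece",c)
    assert c[2]<.0015 and abs(c[0][2]-.0285)<.0015
    pick(c[0][:2],.011,up=hover); place(zorig+.011,hover); env.pause(.2); check(zorig+.036); note("end")
E
python3 - <<'E'
from h import *
sieve([.633,.292],.052,.22)
P=look("s1")
E
```

```text
piece (array([0.63384363, 0.29234799, 0.02822832]), 659, 0.0007881718953471339, 0.035693939831482446)
gripped t19.8 [0.634  0.2924 0.0113] w0.0591 gf20.0 F [0.5 0.5 2.9]
up t21.0 [0.633  0.2922 0.2185] w0.0592 gf20.0 F [-0.6  0.4 -1.1]
above t23.7 [0.45   0.2881 0.0752] w0.0589 gf20.0 F [-0.2  0.1 -0.7]
0.0030 dF 0.8; 0.0022 dF 0.2; 0.0014 dF 0.6; 0.0006 dF 0.4; 0.0002 dF 6.0; seated t25.6 [0.4501 0.2881 0.0632] w0.0595 gf20.0 F [-1.9 -1.4  5.2]
released t26.5 [0.45   0.288  0.0628] w0.0918 gf0.0 F [-0.1 -0.4  0.3]
stack rim (array([0.45011319, 0.28886299, 0.02822805]), 625, 0.0007995781351869229, 0.0877454785349307)
end t28.1 [0.4495 0.2875 0.2189] w0.0920 gf0.0 F [-0.   0.7 -0.7]
```

View pics/s1.png

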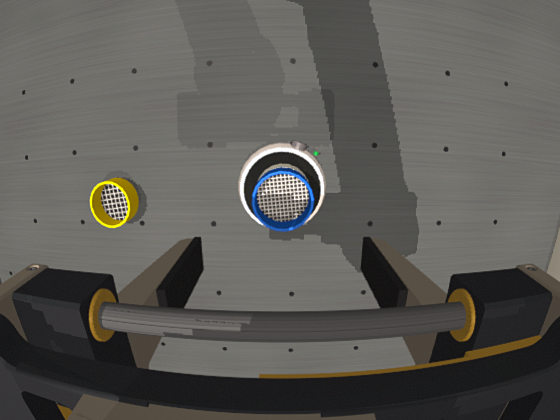

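The blue sieve sits straight in the pan at (282,199): its rim is at 0.0877 against 0.088 nominal and it's centred. Yellow and red are next.

```bash
python3 - <<'E'
from h import *
sieve([.467,.073],.080,.25)
E
```

```text
piece (array([0.46557179, 0.07364072, 0.02824147]), 652, 0.0008148461222813996, 0.03573045005533073)
gripped t31.1 [0.4657 0.0737 0.0112] w0.0593 gf20.0 F [-1.4  0.6  3.3]
up t32.4 [0.4648 0.0735 0.2491] w0.0592 gf20.0 F [-0.3 -0.1 -0.8]
above t35.2 [0.4501 0.2881 0.1032] w0.0592 gf20.0 F [ 0.7 -0.2 -1.6]
0.0030 dF 0.6; 0.0023 dF 1.0; 0.0014 dF -0.3; 0.0006 dF 0.6; 0.0002 dF 7.5; seated t37.2 [0.4502 0.288  0.0912] w0.0591 gf20.0 F [-1.6 -0.6  5.9]
released t38.0 [0.45   0.288  0.0908] w0.0920 gf0.0 F [ 0.1  0.7 -0.4]
stack rim (array([0.45011638, 0.28888499, 0.02822551]), 608, 0.0007959036258158633, 0.11572761064136611)
end t39.6 [0.4495 0.2876 0.2489] w0.0918 gf0.0 F [-0.2  0.1  0.6]
```

```bash
python3 - <<'E'
from h import *
sieve([.640,-.085],.108,.28)
xy=[.622,-.269]
env.reach([*xy,.156],R); env.pause(.2); P=look("lid")
D=np.hypot(*(P[:,:2]-xy).T)
k=P[(D<.035)&(P[:,2]>.030)&(P[:,2]<.042)]; d=P[(D<.045)&(P[:,2]>.0065)&(P[:,2]<.0135)]
print("knob",len(k),k.mean(0),cv2.minEnclosingCircle(k[:,:2].astype(np.float32)),"disc",len(d),d.mean(0),cv2.minEnclosingCircle(d[:,:2].astype(np.float32)))
note("end")
E
```

```text
piece (array([ 0.63764144, -0.08130961,  0.02823869]), 664, 0.0007842746926168421, 0.035750716902403105)
gripped t43.3 [ 0.6378 -0.0813  0.0113] w0.0584 gf20.0 F [-0.7 -0.3  2.5]
up t44.8 [ 0.637  -0.0811  0.2788] w0.0585 gf20.0 F [ 0.2  0.1 -0.6]
above t48.2 [0.45   0.2881 0.1312] w0.0580 gf20.0 F [-0.1  0.3 -1.5]
0.0030 dF 0.5; 0.0023 dF 0.3; 0.0014 dF 0.8; 0.0006 dF -0.1; 0.0002 dF 7.3; seated t50.2 [0.4502 0.2881 0.1192] w0.0586 gf20.0 F [-1.9 -1.3  5.8]
released t51.0 [0.4501 0.288  0.1188] w0.0916 gf0.0 F [ 0.   0.6 -0.3]
stack rim (array([0.44978096, 0.28887704, 0.02823327]), 609, 0.0008141456060174919, 0.14367783845708354)
end t52.7 [0.4496 0.2876 0.279 ] w0.0919 gf0.0 F [ 0.1 -0.8 -0.4]
knob 292 [ 0.62250988 -0.26893085  0.03554736] ((0.6229490041732788, -0.26891785860061646), 0.00894981250166893) disc 2361 [ 0.62175934 -0.26892139  0.00995157] ((0.623184084892273, -0.26885324716567993), 0.030018137767910957)
end t55.0 [ 0.6224 -0.2682  0.1562] w0.0914 gf0.0 F [-0.4 -0.4 -0.4]
```

View pics/lid.png

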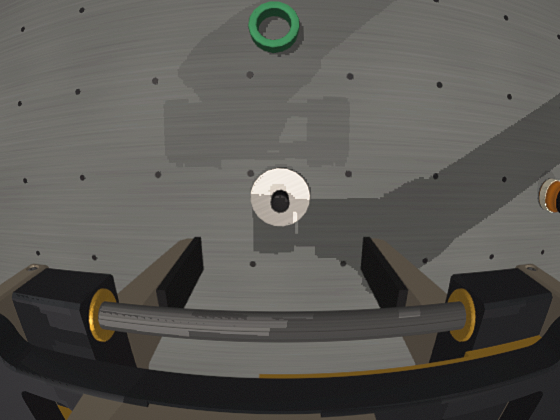

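The lid is at (280,197) with the knob at (280,202); both fits agree on (0.623, -0.269). I'll pick it by the knob and place it.

```bash
python3 - <<'E'
from h import *
pick([.623,-.2689],.013,up=.31)
place(.151,.30); env.pause(.2); P=look("fin")
D=np.hypot(*(P[:,:2]-C).T)
k=P[(D<.035)&(P[:,2]>.168)&(P[:,2]<.18)]; d=P[(D<.045)&(P[:,2]>.1445)&(P[:,2]<.1515)]
print("knob",k.mean(0),"disc",d.mean(0),cv2.minEnclosingCircle(d[:,:2].astype(np.float32)))
env.reach([.5,.02,.30],R)
env.pause(.5)
p,_=viewer.read_camera("scene"); cv2.imwrite("pics/scene1.png",cv2.resize(p[80:280,100:460,::-1],None,fx=2.2,fy=2.2,interpolation=cv2.INTER_CUBIC))
for n in("jar","adapter"):print(n,tip_of("scene",n)[:1])
note("end")
E
```

```text
gripped t57.4 [ 0.623 -0.269  0.013] w0.0174 gf20.0 F [-0.   0.2 -0.4]
up t59.0 [ 0.6226 -0.2685  0.3088] w0.0174 gf20.0 F [-0.2  0.  -1.3]
above t62.9 [0.45   0.2881 0.1632] w0.0173 gf20.0 F [-1.1  0.1 -0.7]
0.0030 dF -0.2; 0.0022 dF 0.2; 0.0014 dF -0.2; 0.0006 dF -0.3; -0.0001 dF 0.5; -0.0002 dF 7.5; seated t65.2 [0.4504 0.2882 0.1508] w0.0176 gf20.0 F [-2.4 -0.3  6.8]
released t66.6 [0.45  0.288 0.15 ] w0.0919 gf0.0 F [-1.  -0.8  0.2]
knob [0.44958757 0.28884918 0.17365334] disc [0.4489601  0.2888853  0.14792623] ((0.45032936334609985, 0.2887997627258301), 0.030207067728042603)
jar [{'at': [0.6152, 0.089, -0.0014], 'score': 0.72}]
adapter [{'at': [0.4547, -0.2784, -0.0028], 'score': 0.89}]
end t69.9 [0.5  0.02 0.3 ] w0.0920 gf0.0 F [ 0.8  0.4 -0. ]
```

View pics/scene1.png

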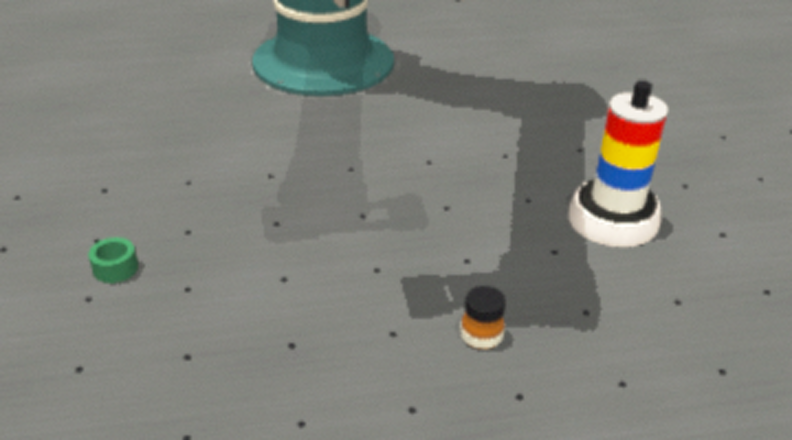

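The picture shows the stack complete and seated at (625,150) in the right order, leaning only by perspective. The jar at (483,318) and the ring at (114,260) haven't moved, so I'm handing the job in.

```bash
python3 -c "
from station import *
print(workorder.finish_job())"
```

```text
the job is handed in; nothing more can be done
None
```

The sieve set is stacked on the shaker in the order asked, with every piece seated, centred and released; the jar and adapter ring were left alone, and I handed the job in at about 70 s of the 128 s allowed.

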